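# Clear the amplifier's cover and hold it open at 60 degrees

### The arm

A 7-joint arm with a two-finger parallel gripper is mounted at the origin on the work surface. World frame = base frame: x ahead of the robot, y to its left, z up, the work surface at z = 0. Lengths are in m, angles in rad, forces in N, time in s.
With the tool pointing down it reaches from about 0.4 to 0.85 m from the base axis. Payload 4.4 kg.
Tool frame: the origin (TCP) lies between the finger pads; the fingertips stand 22 mm ahead of it and the grasp point (between the pads) lies 3 mm ahead of it (nose_length is the distance from the TCP to the fingertips, in m); z points along the fingers, y is the line along which they close (so a half turn about z gives the same grasp; the last joint's range is limited). The gripper opens to 94 mm and grips with 3 to 60 N. Pads are 16 mm wide; open, the fingers measure 119 mm over their backs; the gripper's body (75 mm by 177 mm) begins 78 mm behind the grasp point.
Start: joints at [1.208, 0.628, 0.038, 1.517, -0.027, 0.996, -0.02], TCP at [0.19, -0.622, 0.195] pointing down, gripper open.
Joint ranges: [-3.06, 3.06], [-0.37, 2.12], [-1.25, 1.32], [0.18, 2.47], [-1.1, 4.24], [0.23, 1.98], [-2.94, 2.94]. Speed limits (rad/s): [2.57, 2.57, 3.14, 3.14, 3.14, 3.14, 3.14].

### API

Orientations are given as a 3x3 rotation matrix whose columns are the frame's x, y, z axes.
In Python, from station import * gives the robot as it stands.
- The arm moves only by the tool drive_tool, never from a script. Its argument "commands" is a list of rows, each a list of 3 entries, a list of its own where there are three numbers: the closure, from -1 (fully open) to 1 (shut), so that 0 is half open, then the shift along the tool's x, y, z in m, then the turn about the tool's z in rad. In form: [[gripper, [dx, dy, dz], yaw], ...]. A call has 1 to 20 rows; each row shifts and turns the commanded pose from where the row before left it, along the tool's axes as they then stand; what a row does not reach is not made up. A row lasts 1/8 s, in which the tool goes at most 62.5 mm and 10.7 degrees, less where a joint would pass 70% of its speed; a pose out of reach is approached as far as the arm can. A call is refused whole if a number of a shift passes 0.0625 or a number of a turn 0.188, either way. A call with a gripper value outside its range is refused whole. The fingers move at their own pace and stop on an object; "grip_force" is the grip in N (left out, the last holds). Time passes only in rows, so rows that do not move let the fingers close. It gives the time, the measured TCP pose, the force, the opening and the grip force at its end, in the units of the state.
- read_state(): the state, without advancing time (a new reading comes with each control period).
- snapshot(name): name is "side" or "top"; returns a dict with "img" (400x640x3 uint8, red, green, blue), "range_z" (400x640 float32, m along the optical axis (not along the pixel's ray), 0 where there is no reading), "K" (3x3 intrinsics, pixels), "k1" (the pictures are not rectified: a ray, as slopes to the right and down, at radius r is drawn at 1 + k1 r^2 times it, then the intrinsics apply), "rvec" (rotation vector, rad) and "tvec" (3), from world to camera coordinates, as OpenCV has them. Camera axes: x right, y down, z forward; pixel columns grow to the right and rows downward; lengths in m; the calibration is good to about 2 mm. A picture is of the moment at which its call begins.
- job_done(): hands the job in; it is judged then, once.
The state is a dict: "time_s": time; "q": joint angles; "qd": joint speeds; "tau": joint torques, N m; "ee_pos": TCP position; "eef_rot": TCP orientation; "wrist_force": force on the tool from outside, world axes, zero at the start; "wrist_torque": the same for the moment, N m; "width": finger opening in m; "grasp_force": force on a finger pad.
Only numpy, scipy, OpenCV 4.12 (cv2) and the standard library are available. Lean on these libraries where they do the work, as an engineer would, in place of code of your own. Each camera call takes 0.05 s, during which the arm holds its last target. There are 200 camera calls.

### The job

I want both hands free to change a valve in the amplifier, which is switched off and unplugged: take the brass coil plug off its hinged top cover and stand it upright in the wooden parts tray, then lift the cover to 60 degrees from shut and hold it there. The cover falls shut if it is let go, so do not let it drop, and finish while still holding it steady at 60 degrees. Leave the valves in the stand and the other loose parts on the desk as they are.

Things in the scene. Friction and masses are not known exactly. Their poses are not given: they have to be found in the camera images.
- amp: Grey desktop valve amplifier, fixed, 280 deep (x) x 300 wide (y) x 125 mm high, dark front panel with two meters. Origin under its centre, on the desk; its x axis points from the front panel to the back, z up. The cover's hinge line runs along its y axis at x = +125 mm, z = 125 mm; the fixed top round the cover is also at z = 125 mm. Place and yaw vary.
- cover (a joint): Angle of the amplifier's hinged steel top cover, rad: 0 = shut and level, growing as its front edge rises and swings back about the hinge at its back edge; 60 degrees = 1.047. A stop at 1.40 (80 degrees), so it never stays open by itself. No spring, almost no friction: it falls shut by its own weight, 0.4 to 0.6 kg (2 to 4 N at the handle).
- cover_hinge (a point): Middle of the cover's hinge line, on the underside of its back edge, 125 mm above the desk. The cover is a plate 205 (from here to its front edge) x 270 (wide) x 4 mm thick, its upper face 129 mm above the desk when shut. The point's axes turn with the cover: x from the front edge towards the hinge, y along the hinge, z out of the upper face.
- cover_bar (a point): Middle of the cover's grab handle: a straight round steel bar, 10 mm diameter, 90 mm long, parallel to the hinge, on a 10 mm post at each end; bar centre 40 mm above the cover's upper face (169 mm above the desk when shut), 20 mm behind its front edge; 185 mm in front of the hinge line and 44 mm above it when shut; it moves on an arc about it. Axes as the cover's.
- plug: Brass coil plug, loose, standing upright on the cover at the start behind the handle, 50 mm tall, about 0.1 kg: round foot of 34 mm diameter and 10 mm height, above it a plain barrel of 26 mm diameter. Origin at the centre of its underside, z up along its axis.
- tray: Open wooden parts tray, empty, fixed, standing on the desk to the left or right of the amplifier: 140 (x) x 120 (y) x 24 mm high outside, walls and floor 5 mm thick. Origin at the centre of its underside.
- swr_meter: Blue meter box, fixed, 100 x 120 x 77 mm high, on the other side of the amplifier from the tray. Origin at the centre of its underside. Only stands in the way.
- valve1: Glass valve 1 of four, loose, 105 mm tall, 40 mm diameter, standing in the slotted wooden stand (70 x 230 x 45 mm) along the back of the desk. Origin at the centre of its underside. Leave alone.
- valve2: Glass valve 2 of four, loose, 105 mm tall, 40 mm diameter, standing in the slotted wooden stand (70 x 230 x 45 mm) along the back of the desk. Origin at the centre of its underside. Leave alone.
- valve3: Glass valve 3 of four, loose, 105 mm tall, 40 mm diameter, standing in the slotted wooden stand (70 x 230 x 45 mm) along the back of the desk. Origin at the centre of its underside. Leave alone.
- valve4: Glass valve 4 of four, loose, 105 mm tall, 40 mm diameter, standing in the slotted wooden stand (70 x 230 x 45 mm) along the back of the desk. Origin at the centre of its underside. Leave alone.
- panel_knob: Loose chrome panel knob, 32 mm diameter, 20 mm high, on the desk at the back left. Origin under its centre. Leave alone.
- fuse_holder: Loose red fuse holder, 60 x 22 x 22 mm, on the desk at the back left. Origin under its centre. Leave alone.
- screwdriver: Loose steel screwdriver, 200 mm long, lying on the desk at the back right, about along y. Leave alone.
Mind the look-alikes: they are no part of the job. Several things have the shape of the plug; the one meant has the colours described above.

How it is judged:
By the outcome, as a careful person would: the job done as asked, in the order asked, and still so for the second after the job is handed in, while the arm keeps its last pose, push and grip.
It also fails if it takes over 58 s, if anything falls off the work surface, if the arm or the gripper's body presses on something with over 40 N, if the wrist force passes 120 N, or if a joint passes its speed limit or range.

## Working session

There is one attempt and no reset: what is moved stays moved. The work goes in short steps, Python scripts to look and compute and a tool call to move; the robot and the scene stay as the last step left them, time stands still between calls to the robot, and variables do not carry over. Pictures are saved under pics/ and viewed, at most 10 in all, crops included, and the job is handed in when it is done.

Besides the shell and the picture viewer there is one more tool, called after "Request:" by a JSON object that holds its "api" and its "payload". drive_tool: Moves the arm, as the interface text tells. Its arguments: {"type":"object","properties":{"commands":{"type":"array"},"grip_force":{"type":"number"}},"required":["commands"]}

```bash
mkdir -p pics; cat > h.py <<'E'
from station import *
import numpy as np, cv2
def snap(n):
    s=snapshot(n); return s
def points(s):
    K=s['K'];h,w=s['range_z'].shape
    u,v=np.meshgrid(np.arange(w),np.arange(h))
    d=np.array([s['k1'],0,0,0,0],float)
    n=cv2.undistortPoints(np.stack([u,v],-1).reshape(-1,1,2).astype(float),K,d).reshape(h,w,2)
    z=s['range_z'];c=np.dstack([n[...,0]*z,n[...,1]*z,z])
    R=cv2.Rodrigues(np.array(s['rvec'],float))[0]
    P=(c-np.array(s['tvec']).reshape(3))@R
    P[z==0]=np.nan
    return P
E
python3 - <<'E'
from h import *
st=read_state();print({k:np.round(v,3) for k,v in st.items()})
for n in('top','side'):
    s=snap(n);cv2.imwrite(f'pics/{n}0.png',s['img'][...,::-1]);np.savez(f'{n}0.npz',**s)
    print(n,s['K'].tolist(),s['k1'],s['rvec'],s['tvec'])
E
```

```text
{'time_s': np.float64(0.0), 'q': array([ 1.208,  0.629,  0.038,  1.518, -0.027,  0.996, -0.02 ]), 'qd': array([-0.001, -0.   ,  0.001,  0.001, -0.001,  0.001, -0.   ]), 'tau': array([ 0.0000e+00, -5.4973e+01,  1.1440e+00, -1.8663e+01, -5.2000e-02,
        2.4000e-02,  0.0000e+00]), 'ee_pos': array([ 0.19 , -0.621,  0.194]), 'eef_rot': array([[ 0.956,  0.292, -0.001],
       [ 0.292, -0.956,  0.002],
       [-0.   , -0.002, -1.   ]]), 'wrist_force': array([-0.556, -0.605,  0.987]), 'wrist_torque': array([ 0.053, -0.019, -0.021]), 'grasp_force': np.float64(0.0), 'width': np.float64(0.094)}
top [[405.89611054195024, 0.0, 315.8253975380212], [0.0, 405.89611054195024, 198.63349876854286], [0.0, 0.0, 1.0]] -0.09119489209502923 [ 2.17000213 -2.20601788  0.03139231] [0.04724948 0.60453022 1.14671015]
side [[505.4216481430663, 0.0, 318.73484366586223], [0.0, 505.4216481430663, 200.134583761754], [0.0, 0.0, 1.0]] 0.04012837922972003 [ 2.3249423  -0.49844375  0.21576472] [-0.55360089  0.28358696  1.14983789]
```

View pics/top0.png

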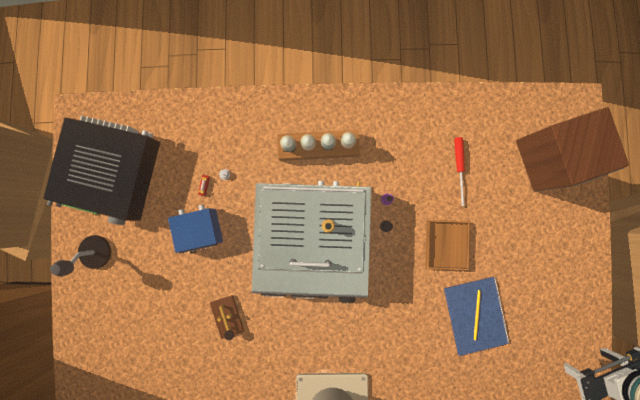

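View pics/side0.png

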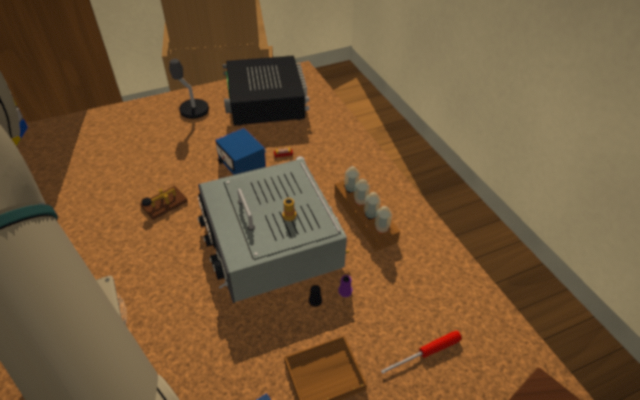

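The top view shows the amp at (312,240), the brass plug on the cover at (327,226), the handle bar at about (290–330,264), and the tray at (451,246), to the right. The look-alikes are purple and black at (386,200) and (386,226). The side view agrees.

```bash
python3 - <<'E'
from h import *
s=dict(np.load('top0.npz'));P=points(s);img=s['img'];np.set_printoptions(precision=4,suppress=True)
hsv=cv2.cvtColor(img,cv2.COLOR_RGB2HSV)
z=P[...,2]
def box(u0,u1,v0,v1):
    m=np.zeros(z.shape,bool);m[v0:v1,u0:u1]=1;return m
m=box(245,380,175,305)
# amp top edges
a=m&(z>.115)&(z<.14); q=P[a][:,:2]; r=cv2.minAreaRect(q.astype(np.float32)); print('top',r,np.median(P[a][:,2])); print(cv2.boxPoints(r))
# bar
b=box(280,340,255,275)&(z>.15)&(z<.185);q=P[b];print('bar',len(q),q.mean(0),q.min(0),q.max(0));
print(cv2.minAreaRect(q[:,:2].astype(np.float32)))
# plug
g=box(315,350,212,240)&(z>.137);q=P[g];print('plug',len(q),q.mean(0),q.min(0),q.max(0))
g=g&(z>.16);q=P[g];print('plugtop',len(q),np.median(q,0),(q.min(0)+q.max(0))/2,q.max(0)-q.min(0))
t=box(420,480,212,280);
w=t&(z>.013)&(z<.035);q=P[w];r=cv2.minAreaRect(q[:,:2].astype(np.float32));print('tray',len(q),r,np.median(q[:,2]))
for n,bx in dict(valves=(275,365,125,165),swr=(165,225,205,255),k=(380,395,190,235)).items():
    k=box(*bx)&(z>.03);q=P[k];print(n,q.min(0),q.max(0))
S=dict(np.load('side0.npz'));Q=points(S);zz=Q[...,2]
k=np.zeros(zz.shape,bool);k[190:225,278:300]=1;k&=zz>.138
q=Q[k];print('side plug',len(q),q.mean(0),q.min(0),q.max(0))
k=np.zeros(zz.shape,bool);k[180:235,230:262]=1;k&=(zz>.15);q=Q[k];print('side bar',len(q),q.mean(0),q.min(0),q.max(0))
c=np.hstack([cv2.resize(img[180:305,245:380,::-1],None,fx=3,fy=3,interpolation=2),cv2.resize(S['img'][150:275,190:325,::-1],None,fx=3,fy=3)[:375]])
cv2.imwrite('pics/c.png',cv2.resize(c,(800,370)))
E
```

```text
top ((0.49026522040367126, 0.049814172089099884), (0.30248039960861206, 0.29407578706741333), 87.35877227783203) 0.12764906718850907
[[ 0.3364 -0.0945]
 [ 0.6302 -0.108 ]
 [ 0.6441  0.1941]
 [ 0.3504  0.2077]]
bar 167 [0.4371 0.0525 0.1721] [0.431  0.0044 0.1518] [0.444  0.1009 0.1781]
((0.43677079677581787, 0.052727483212947845), (0.0966525599360466, 0.010002103634178638), 87.1983871459961)
plug 125 [0.532  0.0069 0.1666] [ 0.5163 -0.0078  0.137 ] [0.5469 0.0229 0.1829]
plugtop 86 [0.5311 0.0056 0.1789] [0.531  0.0067 0.1721] [0.0223 0.0222 0.0214]
tray 408 ((0.4677385687828064, -0.3364538550376892), (0.12242992222309113, 0.13913975656032562), 86.98857116699219) 0.022361186353260606
valves [ 0.7192 -0.087   0.0302] [0.7989 0.1444 0.1245]
swr [0.4613 0.3095 0.0301] [0.5914 0.4469 0.0854]
k [ 0.513  -0.1782  0.0311] [ 0.6133 -0.1478  0.0549]
side plug 207 [ 0.527  -0.0019  0.1632] [ 0.5126 -0.0142  0.138 ] [0.5444 0.0182 0.1817]
side bar 154 [0.435  0.0426 0.1692] [ 0.4292 -0.0009  0.15  ] [0.4418 0.0991 0.1758]
```

View pics/c.png

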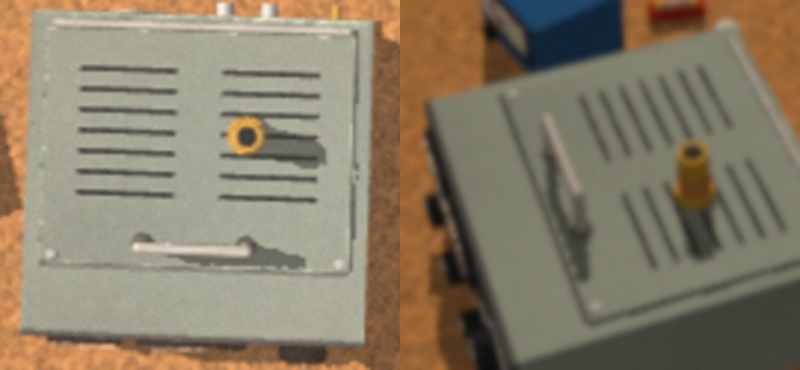

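Crop: the brass plug is on the cover at crop (245,135) and the handle bar runs from (140,245) to (250,248), parallel to the hinge, with amp yaw about -2.7°. I'll turn the tool to line up with the amp and go above the plug.

Request:
{"api": "drive_tool", "payload": {"commands": [[-1,[0,0,-0.018],-0.175],[-1,[0,0,-0.018],-0.175],[-1,[0,0,-0.018],-0.175],[-1,[0,0,-0.018],-0.175],[-1,[0,0,-0.018],-0.175],[-1,[0,0,-0.018],-0.175],[-1,[0,0,-0.018],-0.175],[-1,[0.049,0.024,0],0],[-1,[0.049,0.024,0],0],[-1,[0.049,0.024,0],0],[-1,[0.049,0.024,0],0],[-1,[0.049,0.024,0],0],[-1,[0.049,0.024,0],0],[-1,[0.049,0.024,0],0],[-1,[0.049,0.024,0],0],[-1,[0.049,0.024,0],0],[-1,[0.049,0.024,0],0],[-1,[0.049,0.024,0],0],[-1,[0.049,0.024,0],0],[-1,[0,0,0],0]], "grip_force": 15}}

```text
time_s: 2.6
ee_pos: [0.5077, -0.0433, 0.321]
eef_rot: [[0.041, 0.999, 0.0], [0.999, -0.041, 0.003], [0.003, 0.0, -1.0]]
wrist_force: [-0.5, -0.4, -0.2]
width: 0.0938
grasp_force: 0.0
```

Request:
{"api": "drive_tool", "payload": {"commands": [[-1,[0.025,0.01,0],0.006],[-1,[0.024,0.01,0],0],[-1,[0,0,0.03],0],[-1,[0,0,0.03],0],[-1,[0,0,0.03],0],[-1,[0,0,0.03],0],[-1,[0,0,0.02],0],[-1,[0,0,0.015],0],[-1,[0,0,0],0]]}}

```text
time_s: 3.72
ee_pos: [0.5283, -0.0013, 0.1653]
eef_rot: [[0.056, 0.998, -0.002], [0.998, -0.056, -0.0], [-0.001, -0.002, -1.0]]
wrist_force: [0.2, -0.2, 0.1]
width: 0.0939
grasp_force: 0.0
```

```bash
python3 - <<'E'
from h import *
print(read_state()['ee_pos'])
s=snap('side');im=s['img'][...,::-1]
t=snap('top')['img'][...,::-1]
cv2.imwrite('pics/d.png',np.hstack([cv2.resize(im[130:270,190:330],(400,400)),cv2.resize(t[170:310,250:390],(400,400))]))
E
```

```text
[ 0.52825104 -0.00128419  0.16533504]
```

View pics/d.png

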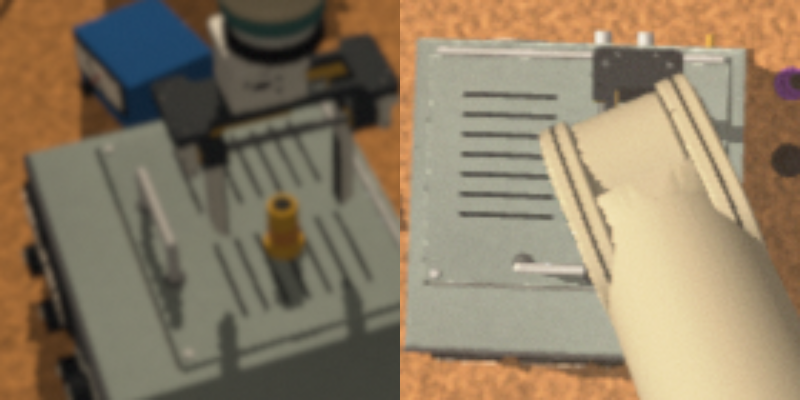

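The side crop shows the fingers on either side of the plug. The tips are at (218,232) and (345,200) and the plug foot is at (283,245), so the fingers may sit beyond it. I'll check by projecting both.

```bash
python3 - <<'E'
from h import *
for n in('side','top'):
    s=dict(np.load(n+'0.npz'));d=np.array([s['k1'],0,0,0,0])
    X=np.array([[.531,.006,.179],[.531,.006,.129],[.527,-.003,.179],[.527,-.003,.129],[.5283,-.0013,.143],[.437,.0525,.169]])
    print(n,cv2.projectPoints(X,s['rvec'],s['tvec'],s['K'],d)[0].reshape(-1,2).round(1).tolist())
    h=cv2.cvtColor(s['img'],cv2.COLOR_RGB2HSV);m=cv2.inRange(h,(10,140,100),(30,255,255))
    u=(slice(190,230),slice(270,310)) if n=='side' else (slice(212,240),slice(315,345))
    q=np.argwhere(m[u])[:,::-1]+[u[1].start,u[0].start];print(len(q),q.min(0),q.max(0),q.mean(0))
E
```

```text
side [[288.4, 200.4], [289.1, 214.9], [288.3, 203.5], [289.0, 218.0], [289.0, 213.3], [244.1, 202.1]]
72 [282 199] [296 216] [288.5        206.41666667]
top [[327.8, 225.5], [327.6, 225.1], [331.5, 227.1], [331.1, 226.7], [330.5, 226.3], [309.6, 263.8]]
84 [322 219] [333 231] [327.52380952 225.22619048]
```

```bash
python3 - <<'E'
from h import *
np.set_printoptions(precision=3,suppress=True)
s=snap('side');P=points(s);p0=points(dict(np.load('side0.npz')))
ch=(np.abs(s['range_z']-np.load('side0.npz')['range_z'])>.012)&(s['range_z']>0)
for n,(u0,u1) in dict(L=(255,275),R=(300,322)).items():
    m=np.zeros(ch.shape,bool);m[175:225,u0:u1]=1;m&=ch&(P[...,2]<.22)&(P[...,2]>.135)
    q=P[m];print(n,len(q),q.min(0),q.max(0),np.median(q,0)); vv=np.argwhere(m);print(vv.min(0),vv.max(0))
    i=np.argsort(q[:,2])[:12];print(q[i])
m=np.zeros(ch.shape,bool);m[190:225,275:302]=1;m&=P[...,2]>.14
q=P[m];print('plug',q.mean(0),q.min(0),q.max(0))
E
```

```text
L 85 [ 0.468 -0.012  0.176] [0.481 0.012 0.219] [ 0.473 -0.007  0.202]
[196 262] [212 270]
[[ 0.478 -0.007  0.176]
 [ 0.48  -0.006  0.177]
 [ 0.478 -0.007  0.179]
 [ 0.473 -0.007  0.18 ]
 [ 0.481 -0.007  0.18 ]
 [ 0.475 -0.009  0.182]
 [ 0.471 -0.006  0.184]
 [ 0.477 -0.009  0.184]
 [ 0.473 -0.009  0.186]
 [ 0.478 -0.008  0.186]
 [ 0.475 -0.01   0.186]
 [ 0.476 -0.007  0.186]]
R 98 [ 0.573 -0.016  0.175] [0.586 0.005 0.22 ] [ 0.577 -0.012  0.201]
[184 306] [201 313]
[[ 0.578 -0.012  0.175]
 [ 0.575 -0.009  0.176]
 [ 0.575 -0.007  0.178]
 [ 0.574 -0.003  0.178]
 [ 0.576 -0.012  0.178]
 [ 0.575 -0.002  0.18 ]
 [ 0.577 -0.014  0.18 ]
 [ 0.579 -0.015  0.18 ]
 [ 0.578 -0.012  0.181]
 [ 0.577 -0.008  0.181]
 [ 0.576 -0.012  0.182]
 [ 0.575 -0.008  0.182]]
plug [ 0.527 -0.002  0.165] [ 0.516 -0.015  0.141] [0.542 0.017 0.181]
```

Request:
{"api": "drive_tool", "payload": {"commands": [[0.2,[0,0,0],0],[0.2,[0,0,0],0],[0.2,[0,0,0],0],[0.2,[0,0,0],0]]}}

```text
time_s: 4.38
ee_pos: [0.5292, -0.0005, 0.1663]
eef_rot: [[0.055, 0.998, 0.0], [0.998, -0.055, 0.0], [0.0, 0.0, -1.0]]
wrist_force: [0.4, 0.2, -0.7]
width: 0.0572
grasp_force: 0.0
```

```bash
python3 - <<'E'
from h import *
np.set_printoptions(precision=3,suppress=True)
s=snap('side');P=points(s);st=read_state();print(st['ee_pos'],st['width'])
r0=np.load('side0.npz')['range_z']
ch=((r0-s['range_z'])>.01)&(s['range_z']>0)
m=np.zeros(ch.shape,bool);m[150:225,250:325]=1;m&=ch
for lo in np.arange(.13,.3,.01):
    k=m&(P[...,2]>lo)&(P[...,2]<lo+.01)
    if k.sum(): q=P[k];print(round(lo,2),k.sum(),np.percentile(q,5,0)[:2],np.percentile(q,95,0)[:2])
im=s['img'][...,::-1]
cv2.imwrite('pics/e.png',cv2.resize(im[130:270,190:330],(560,560),interpolation=2))
E
```

```text
[ 0.529 -0.001  0.166] 0.05355489017326128
0.13 3 [0.563 0.1  ] [0.588 0.115]
0.17 11 [ 0.496 -0.012] [ 0.562 -0.001]
0.18 37 [ 0.487 -0.013] [0.564 0.003]
0.19 41 [ 0.487 -0.014] [0.565 0.003]
0.2 45 [ 0.486 -0.015] [0.565 0.002]
0.21 42 [ 0.486 -0.012] [0.565 0.002]
0.22 45 [ 0.486 -0.014] [0.564 0.006]
0.23 45 [ 0.486 -0.015] [ 0.565 -0.001]
0.24 49 [ 0.486 -0.014] [0.565 0.   ]
0.25 20 [ 0.488 -0.013] [ 0.565 -0.005]
0.26 9 [ 0.557 -0.013] [0.561 0.004]
0.27 54 [ 0.446 -0.037] [0.6   0.002]
0.28 229 [ 0.451 -0.038] [ 0.598 -0.001]
0.29 313 [ 0.456 -0.037] [0.59 0.01]
```

View pics/e.png

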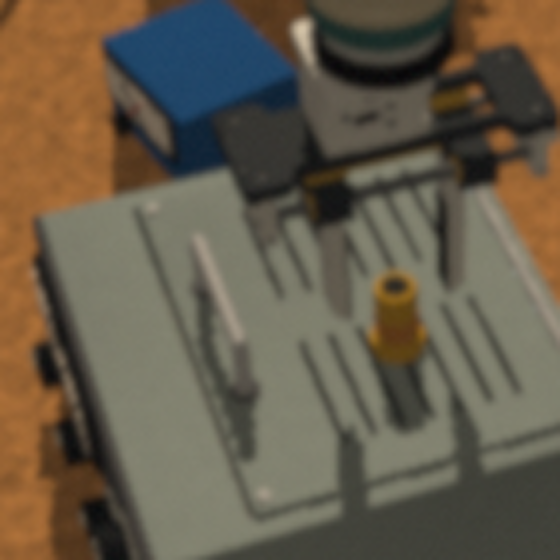

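The picture and the shadows agree: the tips stand about 45 mm above the cover at (340,315) and (455,285). The whole tool is therefore about 32 mm higher than ee_pos suggests. I'll trust the images, shift slightly and go down slowly, watching the force.

Request:
{"api": "drive_tool", "payload": {"commands": [[0.2,[0.006,0.002,0.004],0.0],[0.2,[0,0,0.008],0],[0.2,[0,0,0.008],0],[0.2,[0,0,0.007],0],[0.2,[0,0,0],0]]}}

```text
time_s: 5.05
ee_pos: [0.5309, 0.0052, 0.1384]
eef_rot: [[0.055, 0.998, -0.002], [0.998, -0.055, -0.0], [-0.0, -0.001, -1.0]]
wrist_force: [-0.6, 0.3, 0.5]
width: 0.0377
grasp_force: 0.0
```

```bash
cat >> h.py <<'E'
def tool(win=(150,240,240,330)):
    np.set_printoptions(precision=3,suppress=True)
    s=snap('side');P=points(s);st=read_state();print(st['ee_pos'],st['width'],st['wrist_force'])
    r0=np.load('side0.npz')['range_z']
    m=np.zeros(r0.shape,bool);m[win[0]:win[1],win[2]:win[3]]=1;m&=((r0-s['range_z'])>.008)&(s['range_z']>0)
    for lo in np.arange(.0,.3,.01):
        k=m&(P[...,2]>lo)&(P[...,2]<lo+.01)
        if k.sum()>5: q=P[k];print(round(lo,2),k.sum(),np.percentile(q,5,0)[:2],np.percentile(q,95,0)[:2])
    return s,P
E
python3 - <<'E'
from h import *
tool()
E
```

```text
[0.531 0.005 0.139] 0.037798591029783286 [-0.296 -0.439  0.621]
0.0 13 [0.652 0.162] [0.779 0.358]
0.07 6 [0.511 0.313] [0.559 0.327]
0.12 8 [ 0.43  -0.036] [0.629 0.16 ]
0.13 40 [ 0.442 -0.06 ] [0.604 0.141]
0.15 26 [ 0.5   -0.008] [0.555 0.01 ]
0.16 40 [ 0.498 -0.008] [0.556 0.011]
0.17 43 [ 0.498 -0.007] [0.557 0.009]
0.18 43 [ 0.498 -0.007] [0.558 0.009]
0.19 42 [ 0.498 -0.007] [0.556 0.011]
0.2 44 [ 0.498 -0.007] [0.558 0.005]
0.21 43 [ 0.498 -0.007] [0.558 0.006]
0.22 25 [ 0.499 -0.007] [0.556 0.007]
0.23 8 [ 0.549 -0.008] [0.553 0.004]
0.24 30 [ 0.449 -0.032] [0.605 0.013]
0.25 173 [ 0.45  -0.032] [0.601 0.022]
0.26 325 [ 0.459 -0.032] [0.601 0.018]
0.27 183 [ 0.443 -0.034] [0.606 0.02 ]
0.28 977 [ 0.445 -0.027] [0.611 0.031]
0.29 164 [ 0.455 -0.02 ] [0.542 0.019]
```

Tips are now at about 0.149, around the barrel. I'll close and lift.

Request:
{"api": "drive_tool", "payload": {"commands": [[1,[0,0,0],0],[1,[0,0,0],0],[1,[0,0,0],0],[1,[0,0,0],0],[1,[0,0,0],0]], "grip_force": 20}}

```text
time_s: 5.72
ee_pos: [0.5316, 0.0054, 0.1394]
eef_rot: [[0.055, 0.998, 0.001], [0.998, -0.055, -0.0], [-0.0, 0.001, -1.0]]
wrist_force: [-0.8, -0.0, 1.6]
width: 0.0256
grasp_force: 20.0
```

Request:
{"api": "drive_tool", "payload": {"commands": [[1,[0,0,-0.01],0],[1,[0,0,-0.03],0],[1,[0,0,-0.04],0],[1,[0,0,-0.02],0],[1,[0,0,0],0]]}}

```text
time_s: 6.35
ee_pos: [0.5324, 0.0055, 0.2408]
eef_rot: [[0.055, 0.998, 0.004], [0.998, -0.055, -0.0], [0.0, 0.004, -1.0]]
wrist_force: [-0.3, 0.6, -1.6]
width: 0.0259
grasp_force: 20.0
```

```bash
python3 - <<'E'
from h import *
s,P=tool((100,240,240,340))
h=cv2.cvtColor(s['img'],cv2.COLOR_RGB2HSV);m=cv2.inRange(h,(10,140,100),(30,255,255))>0
w=np.zeros_like(m);w[100:230,260:320]=1;m&=w&(P[...,2]>.135)
q=P[m];print('brass',len(q),q.mean(0),q.min(0),q.max(0))
E
```

```text
[0.531 0.005 0.239] 0.025927861888329996 [ 0.22   0.226 -0.655]
0.0 144 [0.606 0.162] [0.891 0.562]
0.02 10 [0.517 0.312] [0.714 0.534]
0.03 15 [0.524 0.311] [0.774 0.543]
0.04 7 [0.512 0.311] [0.786 0.521]
0.05 10 [0.59  0.491] [0.776 0.541]
0.07 6 [0.524 0.315] [0.74  0.517]
0.08 6 [0.588 0.493] [0.774 0.541]
0.12 21 [0.426 0.012] [0.635 0.188]
0.13 40 [ 0.454 -0.081] [0.618 0.153]
0.23 68 [ 0.515 -0.013] [0.542 0.004]
0.24 38 [ 0.516 -0.01 ] [0.544 0.   ]
0.25 62 [ 0.51  -0.009] [ 0.55  -0.001]
0.26 81 [ 0.506 -0.009] [0.552 0.002]
0.27 125 [ 0.506 -0.009] [0.552 0.013]
0.28 70 [ 0.506 -0.006] [0.552 0.013]
0.29 48 [ 0.505 -0.006] [0.553 0.007]
brass 91 [ 0.535 -0.007  0.298] [ 0.478 -0.031  0.237] [0.597 0.034 0.39 ]
```

Request:
{"api": "drive_tool", "payload": {"commands": [[1,[-0.02,-0.003,0],0],[1,[-0.045,-0.006,0],0],[1,[-0.045,-0.006,0],0],[1,[-0.045,-0.006,0],0],[1,[-0.045,-0.006,0],0],[1,[-0.045,-0.006,0],0],[1,[-0.045,-0.006,0],0],[1,[-0.034,-0.004,0],0],[1,[-0.02,-0.001,0],0],[1,[0,0,0.03],0],[1,[0,0,0.04],0],[1,[0,0,0.04],0],[1,[0,0,0.04],0],[1,[0,0,0.03],0],[1,[0,0,0.01],0],[1,[0,0,0],0]]}}

```text
time_s: 8.4
ee_pos: [0.4687, -0.3349, 0.0488]
eef_rot: [[0.054, 0.999, -0.001], [0.999, -0.054, 0.001], [0.001, -0.001, -1.0]]
wrist_force: [-0.6, 0.3, -0.6]
width: 0.0257
grasp_force: 20.0
```

```bash
python3 - <<'E'
from h import *
s,P=tool((250,400,250,400))
t=snap('top')['img']
cv2.imwrite('pics/f.png',np.hstack([cv2.resize(s['img'][250:400,250:400,::-1],(400,400)),cv2.resize(t[190:310,400:520,::-1],(400,400))]))
E
```

```text
[ 0.469 -0.335  0.05 ] 0.02556069985766781 [ 0.183 -0.378 -1.35 ]
0.0 82 [ 0.36  -0.373] [ 0.743 -0.11 ]
0.04 66 [ 0.451 -0.352] [ 0.482 -0.338]
0.05 26 [ 0.456 -0.349] [ 0.48 -0.34]
0.06 48 [ 0.448 -0.348] [ 0.486 -0.34 ]
0.07 56 [ 0.443 -0.348] [ 0.489 -0.335]
0.08 128 [ 0.443 -0.347] [ 0.485 -0.33 ]
0.09 59 [ 0.442 -0.346] [ 0.49  -0.329]
0.1 38 [ 0.442 -0.346] [ 0.487 -0.337]
0.11 19 [ 0.473 -0.346] [ 0.491 -0.309]
0.12 20 [ 0.435 -0.346] [ 0.488 -0.095]
0.15 12 [ 0.386 -0.369] [ 0.54  -0.341]
0.16 119 [ 0.388 -0.373] [ 0.541 -0.349]
0.17 380 [ 0.405 -0.37 ] [ 0.534 -0.352]
0.18 167 [ 0.382 -0.373] [ 0.546 -0.341]
0.19 1319 [ 0.383 -0.367] [ 0.55  -0.308]
0.2 414 [ 0.383 -0.363] [ 0.547 -0.31 ]
0.21 38 [ 0.426 -0.357] [ 0.463 -0.323]
0.22 25 [ 0.426 -0.352] [ 0.428 -0.314]
0.23 63 [ 0.426 -0.37 ] [ 0.475 -0.314]
0.24 230 [ 0.426 -0.371] [ 0.468 -0.305]
0.25 272 [ 0.432 -0.372] [ 0.49  -0.331]
0.26 15 [ 0.441 -0.367] [ 0.464 -0.353]
0.27 96 [ 0.43  -0.373] [ 0.49  -0.338]
0.28 116 [ 0.43  -0.373] [ 0.488 -0.338]
0.29 218 [ 0.431 -0.372] [ 0.494 -0.33 ]
```

View pics/f.png

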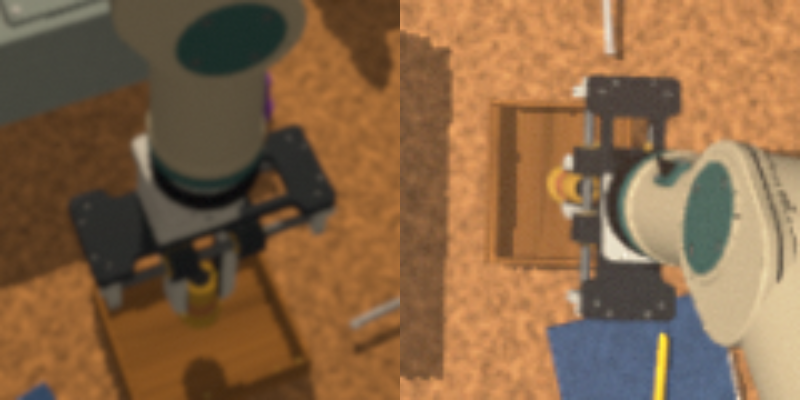

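The plug hangs upright over the tray: (200,300) in the side crop and (565,185) in the top crop. Its underside is at about z = 0.04. I'll lower it 30 mm, then go down in small steps until it touches.

Request:
{"api": "drive_tool", "payload": {"commands": [[1,[0,0,0.012],0],[1,[0,0,0.012],0],[1,[0,0,0.006],0],[1,[0,0,0.002],0],[1,[0,0,0.001],0],[1,[0,0,0],0]]}}

```text
time_s: 9.25
ee_pos: [0.4687, -0.3358, 0.0163]
eef_rot: [[0.055, 0.998, 0.0], [0.998, -0.055, -0.0], [-0.0, 0.0, -1.0]]
wrist_force: [-0.3, -0.0, -1.1]
width: 0.0256
grasp_force: 20.0
```

Request:
{"api": "drive_tool", "payload": {"commands": [[1,[0,0,0.001],0],[1,[0,0,0.001],0],[1,[0,0,0],0]]}}

```text
time_s: 9.62
ee_pos: [0.4689, -0.3359, 0.0154]
eef_rot: [[0.055, 0.998, 0.001], [0.998, -0.055, -0.001], [-0.001, 0.001, -1.0]]
wrist_force: [-1.4, 0.6, 8.4]
width: 0.0258
grasp_force: 20.0
```

Contact with the tray floor. I'll release and rise.

Request:
{"api": "drive_tool", "payload": {"commands": [[0.1,[0,0,0],0],[0.1,[0,0,0],0],[0.1,[0,0,0],0],[0.1,[0,0,-0.01],0],[0.1,[0,0,-0.03],0],[0.1,[0,0,-0.05],0],[0.1,[0,0,-0.06],0],[0.1,[0,0,-0.06],0],[0.1,[0,0,-0.04],0],[0.1,[0,0,0],0]]}}

```text
time_s: 10.88
ee_pos: [0.4706, -0.3365, 0.2683]
eef_rot: [[0.055, 0.998, 0.006], [0.998, -0.055, -0.004], [-0.004, 0.007, -1.0]]
wrist_force: [0.1, 0.4, -0.9]
width: 0.042
grasp_force: 0.0
```

```bash
python3 - <<'E'
from h import *
s=snap('side');P=points(s)
h=cv2.cvtColor(s['img'],cv2.COLOR_RGB2HSV);m=(P[...,2]>.03)&(P[...,2]<.07)
w=np.zeros_like(m);w[320:400,280:360]=1;m&=w
q=P[m];print('plug',len(q),q.mean(0),q.min(0),q.max(0))
b=(np.s_[170:240,225:265]);Q=P[b];k=(Q[...,2]>.15)&(Q[...,2]<.19);q=Q[k];print('bar',len(q),q.mean(0),q.min(0),q.max(0))
E
```

```text
plug 185 [ 0.46558264 -0.33945598  0.04944906] [ 0.45425787 -0.34994142  0.03009649] [ 0.53232493 -0.3126146   0.06052859]
bar 153 [0.43492554 0.04232439 0.16965699] [ 0.42881812 -0.00248992  0.15113982] [0.44257024 0.09929297 0.17618723]
```

The plug stands upright in the tray with its top at about 0.056. Next I'll go above the handle.

Request:
{"api": "drive_tool", "payload": {"commands": [[0.1,[0.02,-0.003,0],0],[0.1,[0.045,-0.006,0],0],[0.1,[0.045,-0.006,0],0],[0.1,[0.045,-0.006,0],0],[0.1,[0.045,-0.007,0],0],[0.1,[0.045,-0.007,0],0],[0.1,[0.045,-0.006,0],0],[0.1,[0.045,-0.006,0],0],[0.1,[0.035,-0.005,0],0],[0.1,[0.016,-0.003,0],0],[0.1,[0,0,0.03],0],[0.1,[0,0,0.03],0],[0.1,[0,0,0.013],0],[0.1,[0,0,0],0]]}}

```text
time_s: 12.68
ee_pos: [0.4335, 0.0531, 0.1903]
eef_rot: [[0.054, 0.999, -0.003], [0.999, -0.054, 0.0], [-0.0, -0.003, -1.0]]
wrist_force: [0.2, 0.1, 0.4]
width: 0.0424
grasp_force: 0.0
```

```bash
python3 - <<'E'
from h import *
s,P=tool((120,230,180,320))
t=snap('top')['img']
cv2.imwrite('pics/g.png',np.hstack([cv2.resize(s['img'][120:260,180:320,::-1],(400,400)),cv2.resize(t[190:310,250:370,::-1],(400,400))]))
E
```

```text
[0.434 0.053 0.191] 0.04195583900740719 [-0.092  0.586 -0.53 ]
0.0 224 [0.338 0.245] [0.768 0.607]
0.01 11 [0.44  0.298] [0.719 0.522]
0.02 8 [0.572 0.303] [0.678 0.532]
0.12 35 [0.359 0.039] [0.627 0.193]
0.13 24 [ 0.43  -0.021] [0.597 0.171]
0.2 27 [0.403 0.04 ] [0.463 0.052]
0.21 45 [0.399 0.04 ] [0.464 0.053]
0.22 41 [0.399 0.04 ] [0.461 0.057]
0.23 38 [0.399 0.04 ] [0.464 0.053]
0.24 42 [0.399 0.04 ] [0.463 0.054]
0.25 49 [0.399 0.04 ] [0.463 0.057]
0.26 43 [0.399 0.041] [0.463 0.053]
0.27 42 [0.4  0.04] [0.465 0.048]
0.28 10 [0.454 0.04 ] [0.458 0.055]
0.29 12 [0.357 0.017] [0.508 0.058]
```

View pics/g.png

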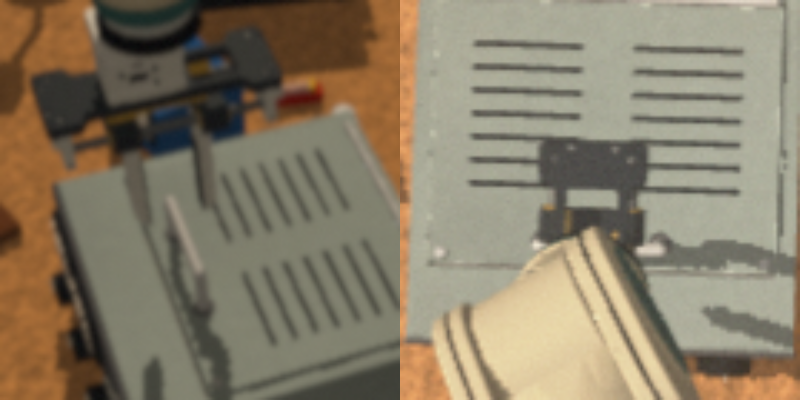

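The fingers straddle the bar in x: tips at (140,220) and (208,205), bar from (170,200) to (205,275). I'll shift +3 mm, descend and grip.

Request:
{"api": "drive_tool", "payload": {"commands": [[0.1,[0.001,0.003,0.01],0],[0.1,[0,0,0.015],0],[0.1,[0,0,0.015],0],[0.1,[0,0,0.01],0],[0.1,[0,0,0],0]]}}

```text
time_s: 13.4
ee_pos: [0.4377, 0.0536, 0.1407]
eef_rot: [[0.055, 0.998, -0.001], [0.998, -0.055, -0.0], [-0.0, -0.001, -1.0]]
wrist_force: [-0.0, -0.1, 0.7]
width: 0.0428
grasp_force: 0.0
```

Request:
{"api": "drive_tool", "payload": {"commands": [[1,[0,0,0],0],[1,[0,0,0],0],[1,[0,0,0],0],[1,[0,0,0],0],[1,[0,0,0],0],[1,[0,0,0],0]], "grip_force": 30}}

```text
time_s: 14.15
ee_pos: [0.4378, 0.0536, 0.1414]
eef_rot: [[0.055, 0.998, -0.0], [0.998, -0.055, -0.0], [-0.0, -0.0, -1.0]]
wrist_force: [-1.7, -1.5, 4.9]
width: 0.009
grasp_force: 30.0
```

```bash
python3 - <<'E'
from h import *
s,P=tool((120,230,180,320))
E
```

```text
[0.438 0.054 0.141] 0.00913731453914508 [-2.293  0.592  4.949]
0.0 225 [0.337 0.252] [0.786 0.593]
0.01 6 [0.393 0.294] [0.677 0.53 ]
0.02 7 [0.613 0.358] [0.66  0.532]
0.12 32 [0.359 0.044] [0.623 0.19 ]
0.13 30 [ 0.436 -0.034] [0.616 0.164]
0.15 12 [0.424 0.042] [0.444 0.046]
0.16 34 [0.42  0.041] [0.45 0.05]
0.17 32 [0.42  0.041] [0.451 0.057]
0.18 42 [0.42  0.042] [0.451 0.055]
0.19 39 [0.419 0.042] [0.451 0.059]
0.2 42 [0.419 0.042] [0.451 0.055]
0.21 46 [0.419 0.041] [0.451 0.059]
0.22 35 [0.42  0.042] [0.45  0.055]
0.23 7 [0.442 0.042] [0.446 0.049]
0.24 6 [0.418 0.025] [0.494 0.062]
0.25 97 [0.357 0.015] [0.509 0.042]
0.26 324 [0.365 0.017] [0.505 0.073]
0.27 192 [0.356 0.015] [0.515 0.036]
0.28 586 [0.352 0.016] [0.517 0.078]
0.29 617 [0.354 0.024] [0.518 0.078]
```

The bar is gripped (width 9 mm, 30 N). I'll lift along the arc to about 20° and check.

Request:
{"api": "drive_tool", "payload": {"commands": [[1,[0,0.0015,-0.0064],0],[1,[0,0.002,-0.0064],0],[1,[0,0.0044,-0.0125],0],[1,[0,0.0053,-0.0122],0],[1,[0,0.0061,-0.0118],0],[1,[0,0.0069,-0.0113],0],[1,[0,0,0],0]]}}

```text
time_s: 15.08
ee_pos: [0.4634, 0.0522, 0.2027]
eef_rot: [[0.055, 0.998, -0.002], [0.998, -0.055, -0.0], [-0.001, -0.002, -1.0]]
wrist_force: [-5.4, 2.5, 0.0]
width: 0.0089
grasp_force: 30.0
```

```bash
cat >> h.py <<'E'
def cover():
    s=snap('side');P=points(s);st=read_state();print(st['ee_pos'],st['width'],st['wrist_force'].round(1))
    ax=np.array([.9989,-.0465]);ay=np.array([.0465,.9989]);H=np.array([.622,.044])
    d=P[...,:2]-H;X=d@ax;Y=d@ay;Z=P[...,2]-.125
    g=(s['img'].astype(int).max(-1)-s['img'].min(-1)<45)
    m=(X<-.01)&(X>-.23)&((np.abs(Y+.095)<.035))&(Z>.004)&(Z<.2)&g
    ph=np.arctan2(Z[m],-X[m])
    for r0 in (.06,.1,.14,.18):
        r=np.hypot(X[m],Z[m]);k=(np.abs(r-r0)<.02);print(r0,k.sum(),np.degrees(np.median(ph[k])).round(1) if k.any() else '')
    A=np.c_[X[m],np.ones(m.sum())]
    x,z=X[m],Z[m]
    for _ in range(4):
        c=np.cov(x,z);w,v=np.linalg.eigh(c);n=v[:,0];e=(x-np.median(x))*n[0]+(z-np.median(z))*n[1];k=np.abs(e-np.median(e))<max(.003,2*e.std());x,z=x[k],z[k]
    u=v[:,1];print('plane angle',np.degrees(np.arctan(-u[1]/u[0])).round(2),len(x), 'resid',e.std().round(4))
    return s,P
E
python3 -c "
from h import *
cover()"
```

```text
[0.46322028 0.0522136  0.20242776] 0.008992745448813953 [-5.3  1.3 -0.2]
0.06 316 21.8
0.1 329 21.0
0.14 350 20.7
0.18 361 20.5
plane angle 19.81 1595 resid 0.0013
```

Cover at about 20°, forces small. Continuing to 56°.

Request:
{"api": "drive_tool", "payload": {"commands": [[1,[0,0.0077,-0.0109],0],[1,[0,0.0084,-0.0102],0],[1,[0,0.0091,-0.0097],0],[1,[0,0.0098,-0.009],0],[1,[0,0.0103,-0.0083],0],[1,[0,0.011,-0.0075],0],[1,[0,0.0114,-0.0068],0],[1,[0,0.0119,-0.0059],0],[1,[0,0.0122,-0.0051],0],[1,[0,0,0],0],[1,[0,0,0],0]]}}

```text
time_s: 16.5
ee_pos: [0.5571, 0.0473, 0.2775]
eef_rot: [[0.055, 0.998, 0.003], [0.998, -0.055, 0.0], [0.001, 0.003, -1.0]]
wrist_force: [-4.4, 0.5, 4.9]
width: 0.009
grasp_force: 30.0
```

```bash
python3 - <<'E'
from h import *
s,P=cover()
cv2.imwrite('pics/i.png',cv2.resize(s['img'][80:280,150:350,::-1],(600,600)))
E
```

```text
[0.55706609 0.04735395 0.27746331] 0.008467021279651397 [-3.1  1.   5.1]
0.06 101 58.4
0.1 108 57.6
0.14 120 57.3
0.18 121 57.1
plane angle 56.21 549 resid 0.0009
```

View pics/i.png

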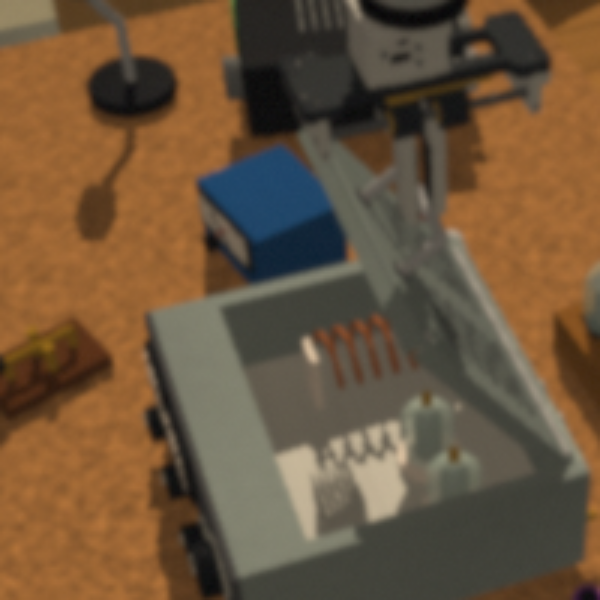

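The cover is held open at about 56°, with the fingers on the bar at (415,230). Now the last 4°.

Request:
{"api": "drive_tool", "payload": {"commands": [[1,[0,0.0063,-0.0023],0],[1,[0,0.0063,-0.002],0],[1,[0,0,0],0],[1,[0,0,0],0],[1,[0,0,0],0]]}}

```text
time_s: 17.18
ee_pos: [0.5697, 0.0467, 0.2814]
eef_rot: [[0.055, 0.998, 0.003], [0.998, -0.055, 0.001], [0.001, 0.003, -1.0]]
wrist_force: [-3.2, 1.6, 4.7]
width: 0.009
grasp_force: 30.0
```

```bash
python3 - <<'E'
from h import *
cover();cover();s,P=cover()
m=np.zeros(P.shape[:2],bool);m[320:400,280:360]=1;m&=(P[...,2]>.03)&(P[...,2]<.07);print('plug',P[m].mean(0),P[m].max(0))
E
```

```text
[0.56974064 0.04667204 0.28137356] 0.009042570802509814 [-3.1  1.1  6.3]
0.06 69 62.4
0.1 72 61.6
0.14 86 61.3
0.18 79 61.1
plane angle 59.69 390 resid 0.0015
[0.56969602 0.04667885 0.28136309] 0.009098724671875464 [-3.1  0.8  5. ]
0.06 68 62.4
0.1 71 61.7
0.14 81 61.3
0.18 85 61.1
plane angle 59.77 386 resid 0.0014
[0.56972018 0.04665859 0.281379  ] 0.008993480879860101 [-2.8  0.2  5.9]
0.06 71 62.3
0.1 72 61.6
0.14 79 61.3
0.18 84 61.2
plane angle 59.75 392 resid 0.0015
plug [ 0.46502415 -0.33972422  0.04983605] [ 0.47877984 -0.32365269  0.05933128]
```

Three measures give 59.8–60.6°, the cover is steady, and the plug is upright. Handing in.

```bash
python3 -c "
from station import *
print(job_done())"
```

```text
the job is handed in; nothing more can be done
None
```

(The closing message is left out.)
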